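Feel out the empty cells of a light-proof vial tray and load two vials

TASK

The grey tray's cells are hidden under orange sprung flaps and only two of the six are empty. Before you touch the blue-capped and the white-capped vial on the mat, feel through the flaps with closed fingertips for an empty cell; then load each of the two vials upright into an empty cell of its own, pushing it down until it stands on the cell's floor and the flaps spring shut over it. Leave the jar, the beaker and the small black-capped vial standing where they are.

Things in the scene. Friction and masses are not known exactly. Their poses are not given: they have to be found in the camera images.
- tray: Grey light-proof tray, fixed, 96 (x) x 136 (y) x 89 mm high, origin at the centre of its underside, z up; -x side (white panel) faces the robot. 2 rows of 3 cells, each 42 (x) x 40 (y) mm, shut by orange flaps; walls and floor 4 mm. Four cells, unknown which, hold a hidden standing vial, cap top 25 mm below the top edge: there a probing finger stops; in an empty one it goes deeper.
- mat: Blue flat bench mat 150 x 150 x 3 mm, fixed, origin at the centre of its underside; the loose vials and bystanders stand on it.
- vial_blue: Loose glass vial with blue cap, 60 mm tall, to be loaded. Cap 31 mm across to look at; it is gripped and fits like an upright cylinder 27 mm across. Origin at the centre of its underside, z up. About 22 g.
- vial_white: Loose glass vial with white cap, otherwise as the blue-capped one, to be loaded. About 24 g.
- small_jar: Bystander: white plastic jar, 55 mm across, 69 mm tall, on the mat; origin at the centre of its underside.
- beaker_50: Bystander: empty glass beaker, 48 mm across, 59 mm tall, on the mat; origin at the centre of its underside.
- small_vial: Bystander: small black-capped vial, 21 mm across, 41 mm tall, on the mat; origin at the centre of its underside.
- cell1 (a point): Centre of the mouth of the cell in the -x row, +y end, level with the top edge; rows and axes by the tray's own frame.
- cell2 (a point): Centre of the mouth of the cell in the -x row, middle, level with the top edge; rows and axes by the tray's own frame.
- cell3 (a point): Centre of the mouth of the cell in the -x row, -y end, level with the top edge; rows and axes by the tray's own frame.
- cell4 (a point): Centre of the mouth of the cell in the +x row, +y end, level with the top edge; rows and axes by the tray's own frame.
- cell5 (a point): Centre of the mouth of the cell in the +x row, middle, level with the top edge; rows and axes by the tray's own frame.
- cell6 (a point): Centre of the mouth of the cell in the +x row, -y end, level with the top edge; rows and axes by the tray's own frame.
- flap1 (a joint): Angle (rad) of the -x flap of that cell (-x row, +y end): 0 shut, 1.5 hanging down. Two 20 mm sprung leaves, hinged on the cell's -x and +x walls 2.5 mm below the top edge, meet in the middle and mirror each other. They open only downward, yield to 1 to 6 N, and spring shut when free; they may hold a half-inserted vial until it is pushed on. Reads 0 over full and empty cells alike.
- flap2 (a joint): Angle (rad) of the -x flap of that cell (-x row, middle): 0 shut, 1.5 hanging down. Two 20 mm sprung leaves, hinged on the cell's -x and +x walls 2.5 mm below the top edge, meet in the middle and mirror each other. They open only downward, yield to 1 to 6 N, and spring shut when free; they may hold a half-inserted vial until it is pushed on. Reads 0 over full and empty cells alike.
- flap3 (a joint): Angle (rad) of the -x flap of that cell (-x row, -y end): 0 shut, 1.5 hanging down. Two 20 mm sprung leaves, hinged on the cell's -x and +x walls 2.5 mm below the top edge, meet in the middle and mirror each other. They open only downward, yield to 1 to 6 N, and spring shut when free; they may hold a half-inserted vial until it is pushed on. Reads 0 over full and empty cells alike.
- flap4 (a joint): Angle (rad) of the -x flap of that cell (+x row, +y end): 0 shut, 1.5 hanging down. Two 20 mm sprung leaves, hinged on the cell's -x and +x walls 2.5 mm below the top edge, meet in the middle and mirror each other. They open only downward, yield to 1 to 6 N, and spring shut when free; they may hold a half-inserted vial until it is pushed on. Reads 0 over full and empty cells alike.
- flap5 (a joint): Angle (rad) of the -x flap of that cell (+x row, middle): 0 shut, 1.5 hanging down. Two 20 mm sprung leaves, hinged on the cell's -x and +x walls 2.5 mm below the top edge, meet in the middle and mirror each other. They open only downward, yield to 1 to 6 N, and spring shut when free; they may hold a half-inserted vial until it is pushed on. Reads 0 over full and empty cells alike.
- flap6 (a joint): Angle (rad) of the -x flap of that cell (+x row, -y end): 0 shut, 1.5 hanging down. Two 20 mm sprung leaves, hinged on the cell's -x and +x walls 2.5 mm below the top edge, meet in the middle and mirror each other. They open only downward, yield to 1 to 6 N, and spring shut when free; they may hold a half-inserted vial until it is pushed on. Reads 0 over full and empty cells alike.
Mind the look-alikes: they are no part of the job. What is shaped like the vial_white but red is not meant.

How it is judged:
By the outcome, as a careful person would: the job done as asked, in the order asked, and still so for the second after the job is handed in, with the robot touching nothing.
It also fails if it takes over 72 s, if anything falls off the work surface, if the arm or the gripper's body presses on something with over 40 N, if the wrist force passes 120 N, or if a joint passes its speed limit or range.

ROBOT

A 6-joint arm with a two-finger parallel gripper is mounted at the origin on a cart in front of the work surface, level with it; the furniture and walls round the work are solid. World frame = base frame: x ahead of the robot, y to its left, z up, the work surface at z = 0. Lengths are in m, angles in rad, forces in N, time in s.
With the tool pointing down it reaches from about 0.325 to 0.775 m from the base axis. Payload 5.5 kg.
Tool frame: the origin (TCP) lies between the finger pads; the fingertips stand 8 mm ahead of it and the grasp point (between the pads) lies 11 mm behind it (tcp_to_tips is the distance from the TCP to the fingertips, in m); z points along the fingers, y is the line along which they close (so a half turn about z gives the same grasp; the last joint's range is limited). The gripper opens to 88 mm and grips with 3 to 60 N. Pads are 20 mm wide; open, the fingers measure 115 mm over their backs; the gripper's body (75 mm by 178 mm) begins 61 mm behind the grasp point.
Start: joints at [1.144, 0.091, 1.231, -0, 1.82, -0.057], TCP at [0.217, 0.559, 0.21] pointing down, gripper open.
Joint ranges: [-2.87, 2.87], [-0.86, 2.18], [0.17, 2.46], [-1.51, 4.65], [0.06, 2.69], [-2.65, 2.65]. Speed limits (rad/s): [2.57, 2.57, 3.01, 3.14, 3.14, 3.14].

INTERFACE

Orientations are given as a unit quaternion [w, x, y, z].
In Python, from bench import * gives the robot as it stands. Calls block until the motion is done:
- move_to(position, orientation): joint-space move of the TCP to a pose.
- move_l(position, speed=0.15, orientation=None): straight line of the TCP; orientation=None keeps the orientation; speed is the mean speed in m/s.
- movej(angles): joint-space move.
- gripper_open() and close(): open the fingers fully, or close them until they stop; the grip force is fixed at half the most.
- hold(seconds).
- inverse_kinematics(position, orientation): joint angles nearest the present ones, or None.
- state(): the state.
- get_image(name): name is "side" or "top" or "wrist"; returns a dict with "frame" (420x560x3 uint8, blue, green, red), "depth" (420x560 float32, m along the optical axis (not along the pixel's ray), 0 where there is no reading), "camera_matrix" (3x3 intrinsics, pixels), "k1" (the pictures are not rectified: a ray, as slopes to the right and down, at radius r is drawn at 1 + k1 r^2 times it, then the intrinsics apply), "view" (4x4, takes a point from world to camera coordinates). Camera axes: x right, y up, looking along -z (the intrinsics and any distortion apply to the point x, -y, -z); pixel columns grow to the right and rows downward; lengths in m; the calibration is good to about 2 mm. A picture is of the moment at which its call begins.
A pose or a line that the arm cannot do raises IKError and nothing moves.
- job_done(): hands the job in; it is judged then, once.
The state is a dict: "time": time; "joint_pos": joint angles; "dq": joint speeds; "joint_torque": joint torques, N m; "ee_pos": TCP position; "ee_rot": TCP orientation; "ft_force": force on the tool from outside, world axes, zero at the start; "moment": the same for the moment, N m; "finger_gap": finger opening in m; "finger_force": force on a finger pad.
Only numpy, scipy, OpenCV 4.12 (cv2) and the standard library are available. Lean on these libraries where they do the work, as an engineer would, in place of code of your own. Each camera call takes 0.05 s, during which the arm holds its last target. There are 200 camera calls.

## Working session

There is one attempt and no reset: what is moved stays moved. The work goes in short steps, each a Python script; the robot and the scene stay as the last script left them, time stands still between calls to the robot, and variables do not carry over. Pictures are saved under pics/ and viewed, at most 13 in all, crops included, and the job is handed in when it is done.

```bash
ls; mkdir -p pics; cat > h.py <<'E'
from bench import *
import numpy as np, cv2
def world(im,u,v,z=None,d=None):
    """pixel -> world, on plane z or at depth d"""
    K=im["camera_matrix"];k=im["k1"]
    p=np.array([(u-K[0][2])/K[0][0],(v-K[1][2])/K[1][1]]);q=p.copy()
    for _ in range(20): q=p/(1+k*(q@q))
    T=np.linalg.inv(np.array(im["view"]));r=T[:3,:3]@np.array([q[0],-q[1],-1]);o=T[:3,3]
    return o+r*(d if d is not None else (z-o[2])/r[2])
E
python3 - <<'E'
from h import *
for n in("top","side","wrist"):
    im=get_image(n);cv2.imwrite(f"pics/{n}0.png",im["frame"]);np.save(f"pics/{n}0.npy",im,allow_pickle=True)
    print(n,np.linalg.inv(im["view"])[:3,3],im["k1"])
s=state();print(s)
E
```

```text
pics
top [ 0.36835105 -0.19046022  0.96561909] -0.09571106621486063
side [ 0.53565768 -0.90838374  0.65492528] 0.013378634651746312
wrist [0.14854216 0.58639907 0.38259623] 0.01808909866524154
{'time': 0.15, 'joint_pos': array([ 1.14431781e+00,  9.16875555e-02,  1.23157701e+00, -2.73454698e-05,
        1.81979885e+00, -5.66746614e-02]), 'dq': array([-0.00051644, -0.0036108 , -0.00428639,  0.00010448, -0.00040272,
       -0.00076232]), 'joint_torque': array([ 1.10952606e-03, -4.47045457e+01, -4.06906164e+01,  6.98724180e-02,
        2.74669344e-02, -1.23861228e-04]), 'ee_pos': array([0.21675879, 0.55922646, 0.20938387]), 'ee_rot': array([-1.63058852e-04,  1.83853387e-01,  9.82953402e-01, -7.17195999e-04]), 'ft_force': array([-1.16648929,  0.93920257,  0.60098489]), 'moment': array([-0.03998153, -0.02523711, -0.02956154]), 'finger_force': 0.0, 'finger_gap': 0.0879691996737542}
```

View pics/top0.png

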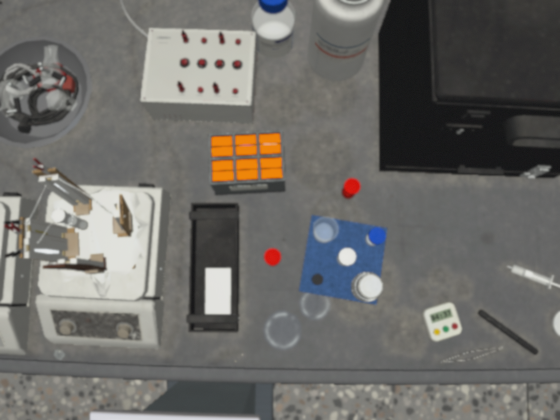

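View pics/side0.png

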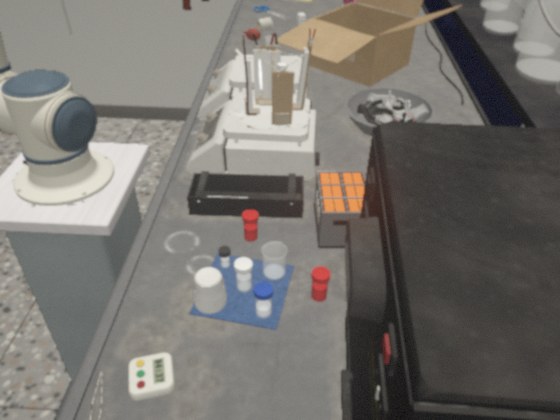

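The top view shows the tray's orange flaps at about (247,157). On the mat are the white cap (347,257), blue cap (376,236), jar (367,287), beaker (325,230) and small vial (317,279), with red decoys at (351,187) and (273,257). The side view agrees with this layout. Next I measure positions.

```bash
cat > m.py <<'E'
from h import *
im=np.load("pics/top0.npy",allow_pickle=True).item()
f=im["frame"];hsv=cv2.cvtColor(f,cv2.COLOR_BGR2HSV)
def blobs(m,amin=20):
    n,l,s,c=cv2.connectedComponentsWithStats(m.astype(np.uint8))
    return [(c[i],s[i],l==i) for i in range(1,n) if s[i][4]>=amin]
H,S,V=[hsv[...,i].astype(int) for i in range(3)]
om=((H>4)&(H<22)&(S>150)&(V>150)).astype(np.uint8)
om[:, :190]=0;om[:,300:]=0;om[:120]=0;om[200:]=0
for c,s,_ in blobs(om): 
    print("orange",c.round(1),s,world(im,*c,z=.0865).round(4))
oc=cv2.morphologyEx(om,cv2.MORPH_CLOSE,np.ones((9,9)))
cnt=max(cv2.findContours(oc,0,2)[0],key=cv2.contourArea)
w=np.array([world(im,u,v,z=.0865)[:2] for u,v in cnt[:,0]],np.float32)
print("rect",cv2.minAreaRect(w),"depth z",world(im,247,150,d=im["depth"][150,247]))
def show(n,m,z,box):
    mm=np.zeros_like(m);x0,y0,x1,y1=box;mm[y0:y1,x0:x1]=m[y0:y1,x0:x1]
    for c,s,l in blobs(mm,15):
        d=np.median(im["depth"][l]); print(n,c.round(1),s,world(im,*c,z=z).round(4),"byDepth",world(im,*c,d=d).round(4))
bl=(H>100)&(H<130)&(S>180)
show("blue",bl&(V>140),.063,(360,222,392,250))
show("white",(V>190)&(S<60),.063,(335,245,358,270))
show("jar",(V>190)&(S<60),.072,(350,270,390,305))
show("small",(V<50),.044,(308,270,328,290))
show("red",((H<8)|(H>172))&(S>180),.06,(260,170,365,270))
# mat outline
mb=((H>100)&(H<125)&(S>110)).astype(np.uint8);mb[:, :290]=0;mb[:,395:]=0;mb[:200]=0;mb[310:]=0
cnt=max(cv2.findContours(mb,0,2)[0],key=cv2.contourArea)
w=np.array([world(im,u,v,z=.003)[:2] for u,v in cnt[:,0]],np.float32);print("mat",cv2.minAreaRect(w))
print(cv2.boxPoints(cv2.minAreaRect(w)))
for p in[(325,230),(314,228),(336,230),(325,219),(325,241)]:print("bk",p,world(im,*p,z=.062).round(4))
crop=cv2.resize(f[120:310,190:400],None,fx=3.5,fy=3.1,interpolation=cv2.INTER_CUBIC)[:600];cv2.imwrite("pics/crop.png",crop)
E
python3 m.py
```

```text
orange [269.8 143.3] [259 133  22  22 418] [ 0.6473 -0.1698  0.0865]
orange [245.5 144.6] [235 134  22  22 430] [ 0.644  -0.1254  0.0865]
orange [221.3 145.9] [211 136  22  21 434] [ 0.6406 -0.0813  0.0865]
orange [270.9 167.7] [260 157  23  22 451] [ 0.6013 -0.1729  0.0865]
orange [246.5 169. ] [236 159  22  21 452] [ 0.598  -0.1288  0.0865]
orange [222.2 170.3] [212 160  22  22 448] [ 0.5947 -0.085   0.0865]
rect ((0.6210861206054688, -0.12718456983566284), (0.08536135405302048, 0.12700319290161133), 4.2364678382873535) depth z [ 0.63344063 -0.12861133  0.08738236]
blue [376.8 235.2] [369 228  16  16 196] [ 0.485  -0.3679  0.063 ] byDepth [ 0.485  -0.3679  0.0631]
white [347.  256.1] [339 248  17  17 221] [ 0.4462 -0.3133  0.063 ] byDepth [ 0.4462 -0.3132  0.0632]
jar [370.4 285.7] [360 275  22  23 389] [ 0.3935 -0.3535  0.072 ] byDepth [ 0.3936 -0.3536  0.0714]
red [350.7 187.3] [343 179  17  18 230] [ 0.5739 -0.3211  0.06  ] byDepth [ 0.574  -0.3212  0.0592]
red [272.1 256.5] [265 249  15  16 196] [ 0.4431 -0.1782  0.06  ] byDepth [ 0.4431 -0.1782  0.06  ]
mat ((0.446063756942749, -0.31483426690101624), (0.14734412729740143, 0.1468590646982193), 81.17340087890625)
[[ 0.36219925 -0.3763665 ]
 [ 0.50731915 -0.39890122]
 [ 0.52992827 -0.25330204]
 [ 0.38480836 -0.23076731]]
bk (325, 230) [ 0.493  -0.2734  0.062 ]
bk (314, 228) [ 0.4962 -0.2533  0.062 ]
bk (336, 230) [ 0.4933 -0.2934  0.062 ]
bk (325, 219) [ 0.5132 -0.2733  0.062 ]
bk (325, 241) [ 0.4729 -0.2735  0.062 ]
```

View pics/crop.png

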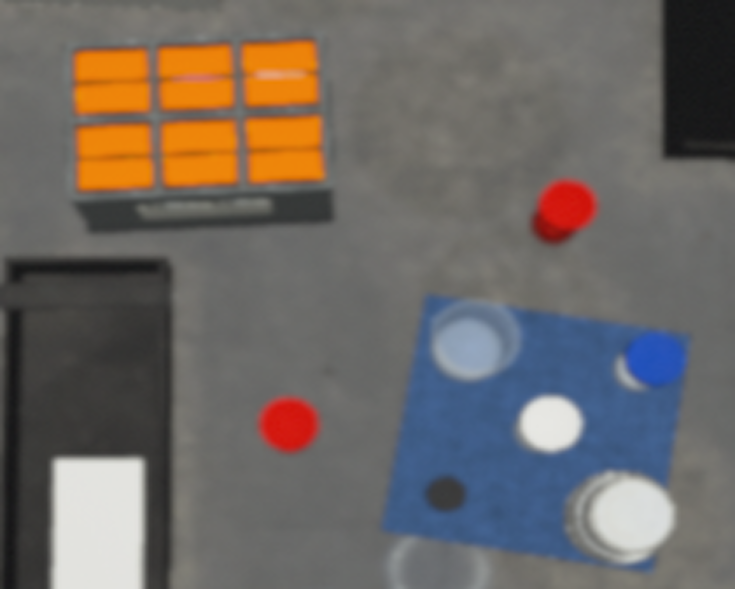

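The crop shows all six flap pairs shut. The white cap at crop (550,424) and blue cap (655,360) have free space round them, and the jar (620,515), beaker (477,338) and small vial (445,494) stand apart. The cell pitches of 44 and 46 mm, the 4.3° yaw and the cap heights all match the sizes given. Next I check for tall obstacles.

```bash
cat > m2.py <<'E'
from h import *
for n in("top","side"):
    im=np.load(f"pics/{n}0.npy",allow_pickle=True).item();D=im["depth"];v,u=np.mgrid[0:420:2,0:560:2]
    K=np.array(im["camera_matrix"]);P=np.stack([u,v],-1).reshape(-1,1,2).astype(np.float64)
    q=cv2.undistortPoints(P,K,np.array([im["k1"],0,0,0,0.]))[:,0];d=D[::2,::2].ravel()
    T=np.linalg.inv(im["view"]);W=(np.c_[q[:,0]*d,-q[:,1]*d,-d,np.ones_like(d)]@T.T)[:,:3];W=W[d>0]
    ys=np.arange(.55,-.7,-.05);print(n,"cols y:",ys.round(2)[::4])
    for x in np.arange(.9,.15,-.05):
        print("%.2f"%x," ".join("%3d"%(1000*max(W[(abs(W[:,0]-x)<.025)&(abs(W[:,1]-y)<.025)][:,2],default=-.001)) for y in ys))
E
python3 m2.py
python3 - <<'E'
from h import *
print(state()["time"])
E
```

```text
top cols y: [ 0.55  0.35  0.15 -0.05 -0.25 -0.45 -0.65]
0.90  -1  -1   2   3  53  54  50   4   3  19  -1  -1   0   3 178 178   3  -1   2 199  -1  -1  -1  -1  -1
0.85  -1  -1  -1  54  57  79  79  55   4   6 107 139 130 140 177 172 246 263 246 271  -1  -1  -1  -1  -1
0.80  -1  -1  -1  52  58  84  66  57   4   4 107 112 113 112 106   4 232 239 234 349  -1  -1  -1  -1  -1
0.75  -1  -1  -1  53  83  48  67  61   3   4 109 140 139 112 105   3   4   3   4 382 383 383 382  -1  -1
0.70  -1  -1  -1  33  68  51  68  64   3   4 106 105 105 108 107   3   5   6   3 383 384 383 382  -1  -1
0.65  -1  -1  -1   5  53  54  54   4   5   3   4   4  92  90  91  90   4   5   4 382 382 383 383  -1  -1
0.60  -1  -1  -1   3   3   3   3   4   3  43  47   5  91  91  92  91   4  63  61 382 382 382 382 303 202
0.55  -1  -1  -1   1  80 102   2 121 301 253 127  77  91  91  89  36   4  63  62   4   4   5   4   4   4
0.50  -1  -1  -1  -1  -1 117  -1 245 239 256 254  78  54  55   3   3  63  64  66  66   4   5   4   5   3
0.45  -1  -1  -1  -1  -1 116  -1 276 219 127 252   4  50  53  62  63  32  66  65  14   4   5   4   
[... 1467 characters left out ...]
6 253 252  76  52  52   2   2  62  62  63  64   3   3   2  -1  -1
0.45 137 136 118  -1  -1  -1  -1 274 208 125 251  74  47  49  61  61  61  64  64  62   2   2   2  -1  -1
0.40  -1  -1 115 114 114 115  -1 270 292 293 123  76  49  49   2   2  45   4  73  69   2   2   2  -1  -1
0.35  -1  91 115 117 116 115  92 115 115 130 115  89  52  53   2   2   3   1  71   2  16  19  17  -1  -1
0.30  -1  91  92  91  90  91  67  81  81  80  84  73  51  51   2   1   2   2   2   2  17  21  19  -1  -1
0.25   0   0  54  55  53  53  21   2   1   2  15   1   2   2   2   1   2   2   3   3   2   7   8  -1  -1
0.20  -1 248   0   0   0   0   0   1   2   1   0   0   1   1   0   0   0   0   2   1   2   0   1  -1  -1
0.15
```

View pics/wrist0.png

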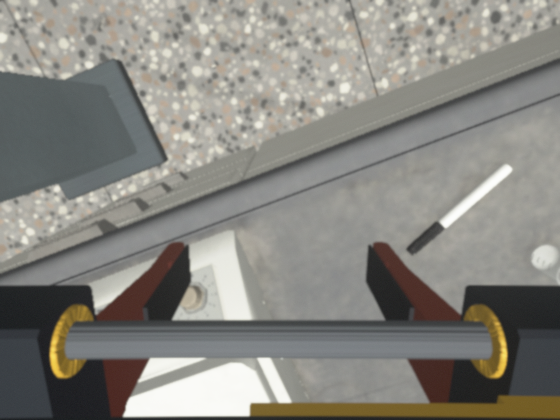

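```bash
cat >> h.py <<'E'
from scipy.spatial.transform import Rotation as Rn
TIP=.008; YAW=np.radians(4.27); C=np.array([.6210,-.1272])
def cell(n):
    r,c=divmod(n-1,3); d=np.array([(-.023,.023)[r],(.044,0,-.044)[c]])
    return C+np.array([[np.cos(YAW),-np.sin(YAW)],[np.sin(YAW),np.cos(YAW)]])@d
def quat(phi):
    """tool down, finger line (tool y) at phi degrees"""
    a=np.radians(phi);y=np.array([np.cos(a),np.sin(a),0]);z=np.array([0,0,-1.])
    return np.roll(Rn.from_matrix(np.c_[np.cross(y,z),y,z]).as_quat(),1)
PT=90+np.degrees(YAW)
def at(xy,tipz): return [float(xy[0]),float(xy[1]),tipz+TIP]
def st(msg=""):
    s=state();print(msg,"t%.2f"%s["time"],"tip",np.round(s["ee_pos"]-[0,0,TIP],4),"F",np.round(s["ft_force"],1),"gap %.4f ff %.1f"%(s["finger_gap"],s["finger_force"]));return s
def press(xy,zs,fmax=12,speed=.05):
    """step down through tip heights until the upward force exceeds fmax; returns tip height, force"""
    f0=state()["ft_force"][2]
    for z in zs:
        move_l(at(xy,z),speed);s=state();f=s["ft_force"][2]-f0
        if abs(f)>fmax: break
    return s["ee_pos"][2]-TIP,f
def probe(n):
    p=cell(n)
    z,f=press(p,[.070,.0665,.065,.0635,.062,.060,.055],speed=.1)
    st(f"cell{n} z={z:.4f} f={f:.1f} {'FULL' if z>.0585 else 'EMPTY'}")
    move_l(at(p,.100),.2)
    return z<.0585
E
python3 - <<'E'
from h import *
for n in range(1,7): assert inverse_kinematics(at(cell(n),.05),quat(PT)) is not None
close()
move_l([.2168,.559,.37],.4);st("up")
move_to([cell(1)[0],cell(1)[1],.37],quat(PT));st("over")
move_l(at(cell(1),.105),.4);st("down")
e=probe(1)
E
```

```text
up t2.06 tip [0.217  0.5593 0.3632] F [ 0.6  0.6 -1. ] gap 0.0007 ff 0.0
over t4.70 tip [ 0.5949 -0.0842  0.3621] F [ 0.4  0.5 -0.2] gap 0.0002 ff 0.0
down t5.53 tip [ 0.5959 -0.0849  0.1075] F [ 0.6 -0.3  0.3] gap 0.0007 ff 0.0
cell1 z=0.0543 f=-0.1 EMPTY t7.53 tip [ 0.5946 -0.085   0.0543] F [ 0.8 -0.7  0.1] gap 0.0003 ff 0.6
```

```bash
python3 - <<'E'
from h import *
for n in (2,3,6,5,4):
    move_l(at(cell(n),.100),.2)
    if probe(n): break
E
```

```text
cell2 z=0.0543 f=-0.3 EMPTY t10.22 tip [ 0.5978 -0.1289  0.0543] F [0.7 0.7 0.7] gap 0.0005 ff 0.6
```

Two cells in a row read as empty, so I probe cell 3 to confirm that a full cell gives a clear stop.

```bash
python3 - <<'E'
from h import *
move_l(at(cell(3),.100),.2)
probe(3)
E
```

```text
cell3 z=0.0542 f=1.2 EMPTY t12.91 tip [ 0.601  -0.1727  0.0542] F [0.3 0.1 0.8] gap 0.0005 ff 0.6
```

Three cells cannot all be empty, so I look while the fingers are inside and log force against depth, going deeper.

```bash
python3 - <<'E'
from h import *
p=cell(3)
for z in(.092,.084,.075,.066,.060,.052):
    move_l(at(p,z),.1);s=st()
im=get_image("side");cv2.imwrite("pics/s1.png",cv2.resize(im["frame"][90:290,240:440],None,fx=3,fy=3,interpolation=cv2.INTER_CUBIC))
print(s["joint_torque"].round(1))
E
```

```text
t13.53 tip [ 0.6001 -0.1723  0.0891] F [-0.6 -0.3 -0.5] gap 0.0008 ff 0.0
 t13.78 tip [ 0.6007 -0.1726  0.0825] F [-0.7 -0.1 -0.3] gap 0.0004 ff 0.0
 t14.03 tip [ 0.6009 -0.1726  0.0739] F [-0.   0.2 -0.3] gap 0.0003 ff 0.0
 t14.28 tip [ 0.6011 -0.1727  0.0653] F [-0.5 -0.5  0.6] gap 0.0005 ff 0.4
 t14.53 tip [ 0.6011 -0.1728  0.0595] F [-1.2  0.3  1.3] gap 0.0006 ff 0.6
 t14.78 tip [ 0.601  -0.1727  0.051 ] F [ 0.  -0.3 -0.2] gap 0.0005 ff 0.5
[ -0.  -47.9 -39.8  -0.1   0.2   0. ]
```

View pics/s1.png

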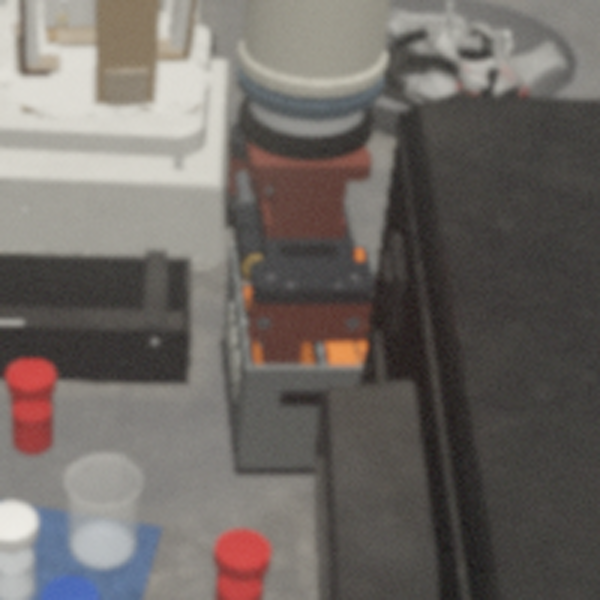

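The fingers are in cell 3, at crop (290,360), yet force only starts to show near tip height .065. The fingertips may really be higher than assumed, so I continue down in force-checked steps.

```bash
python3 - <<'E'
from h import *
p=cell(3)
z,f=press(p,np.arange(.049,.024,-.002),fmax=8,speed=.1);st(f"{z:.4f} {f:.1f}")
E
```

```text
0.0429 15.0 t16.33 tip [ 0.6024 -0.1732  0.0429] F [-6.3  0.8 14.8] gap 0.0003 ff 8.2
```

Contact of 15 N came at a nominal tip height of .043. I lift clear and measure where the fingertips really are.

```bash
python3 - <<'E'
from h import *
p=cell(3)
move_l(at(p,.15),.3);s=st()
im=get_image("side");np.save("pics/s2.npy",im,allow_pickle=True);cv2.imwrite("pics/s2.png",cv2.resize(im["frame"][60:260,240:440],None,fx=3,fy=3,interpolation=cv2.INTER_CUBIC))
V=np.array(im["view"]);K=np.array(im["camera_matrix"])
def px(w):
    c=V@np.r_[w,1];q=np.array([c[0],-c[1]])/-c[2];q=q*(1+im["k1"]*(q@q));return K[0][0]*q[0]+K[0][2],K[1][1]*q[1]+K[1][2]
for dz in(-.008,0,.011,.03,.072):
    u,v=px(s["ee_pos"]+[0,0,dz]);print(dz,round(u,1),round(v,1),"crop",round((u-240)*3),round((v-60)*3), "seen",world(im,u,v,d=im["depth"][int(round(v)),int(round(u))]).round(3))
E
```

```text
t16.85 tip [ 0.602  -0.1729  0.1512] F [-0.7 -0.4 -0.6] gap 0.0003 ff 0.0
-0.008 337.6 176.5 crop 293 350 seen [ 0.61  -0.08   0.088]
0 337.9 172.8 crop 294 338 seen [ 0.611 -0.068  0.089]
0.011 338.5 167.6 crop 295 323 seen [ 0.601 -0.181  0.176]
0.03 339.4 158.5 crop 298 295 seen [ 0.601 -0.184  0.197]
0.072 341.6 137.3 crop 305 232 seen [ 0.594 -0.26   0.281]
```

View pics/s2.png

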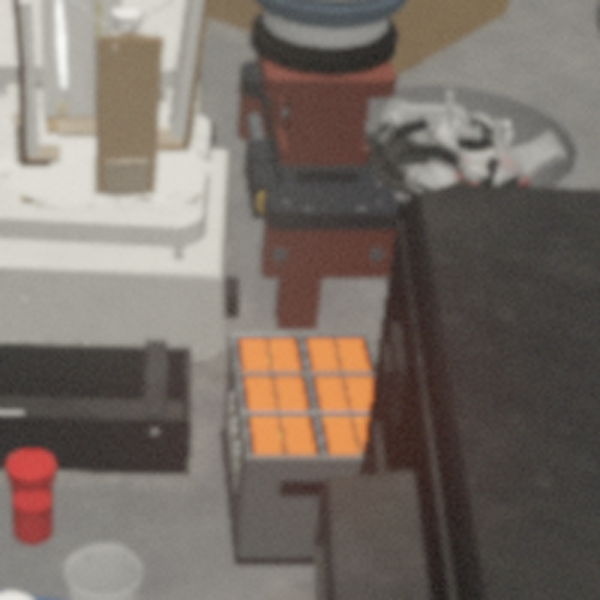

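The picture shows the closed tips ending at crop (298,326), well above the nominal (293,350). With the 15 N stop on cell 3's cap, which stands at z=.064, this puts the tips about 13 mm behind the reported TCP. So cell 3 is full, and cells 1 and 2 were never felt deep enough. I correct the offset and probe again.

```bash
sed -i 's/^TIP=.008/TIP=-.013/; s/\[.070,.0665,.065,.0635,.062,.060,.055\]/[.070,.066,.064,.062,.060,.056]/; s/\.0585/.0595/g' h.py; python3 - <<'E'
from h import *
found=[]
for n in (2,1,4,5,6):
    move_l(at(cell(n),.100),.25)
    if probe(n): found.append(n)
    if len(found)==2: break
print(found)
E
```

```text
cell2 z=0.0640 f=12.7 FULL t18.83 tip [ 0.5993 -0.1293  0.064 ] F [-4.3 -0.  12.8] gap 0.0002 ff 7.8
cell1 z=0.0555 f=-1.3 EMPTY t21.21 tip [ 0.5947 -0.085   0.0555] F [ 0.8  0.2 -0.9] gap 0.0003 ff 1.0
cell4 z=0.0555 f=-0.3 EMPTY t23.61 tip [ 0.6406 -0.0816  0.0555] F [ 0.3  0.7 -1. ] gap 0.0002 ff 1.0
[1, 4]
```

Cells 1 and 4 are empty. Next I fetch the blue vial.

```bash
cat >> h.py <<'E'
def pick(xy,phi,tipz=.049):
    move_to(at(xy,.11),quat(phi));gripper_open();st("above")
    move_l(at(xy,tipz),.15);close();s=st("gripped")
    move_l(at(xy,.175),.3);st("lifted")
E
python3 - <<'E'
from h import *
p=np.array([.485,-.3679])
move_l(at(cell(4),.16),.3)
print(inverse_kinematics(at(p,.049),quat(60)))
pick(p,60)
im=get_image("side");cv2.imwrite("pics/s3.png",cv2.resize(im["frame"][150:330,180:420],None,fx=3,fy=3,interpolation=cv2.INTER_CUBIC))
E
```

```text
[-7.04836265e-01  1.49700530e-01  1.47688031e+00 -4.44089210e-16
  1.51501181e+00 -1.75203382e+00]
above t26.95 tip [ 0.485  -0.3679  0.11  ] F [ 0.4  1.3 -0.6] gap 0.0875 ff 0.0
gripped t28.48 tip [ 0.485  -0.3679  0.0489] F [ 0.3  0.  -0.2] gap 0.0264 ff 30.0
lifted t29.05 tip [ 0.4853 -0.3681  0.1759] F [-0.4 -0.3  0.4] gap 0.0263 ff 30.0
```

View pics/s3.png

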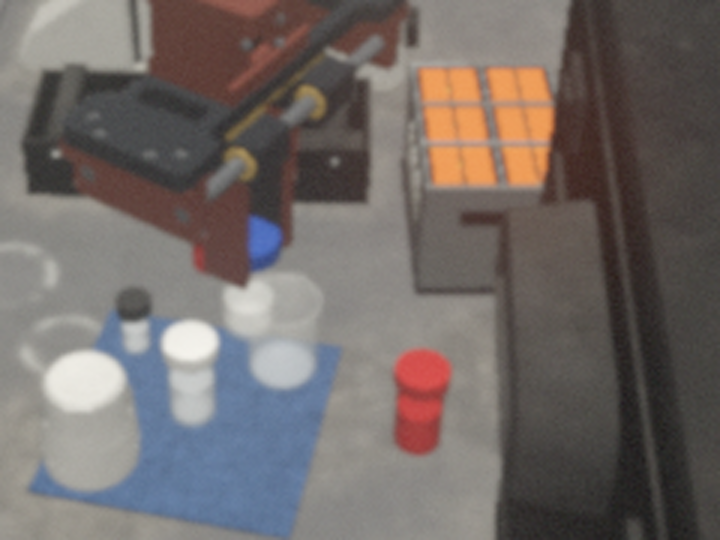

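The blue vial hangs upright in the gripper at crop (255,240), and the bystanders still stand in place. I insert it into cell 4 and release.

```bash
cat >> h.py <<'E'
def insert(n):
    p=cell(n);move_to(at(p,.165),quat(PT));st("over")
    move_l(at(p,.112),.15);st("in flaps")
    move_l(at(p,.0915),.08);st("low")
    gripper_open();move_l(at(p,.125),.2);st("released")
E
python3 - <<'E'
from h import *
insert(4)
im=get_image("top");np.save("pics/t4.npy",im,allow_pickle=True)
im=get_image("side");cv2.imwrite("pics/s4.png",cv2.resize(im["frame"][90:260,290:400],None,fx=4,fy=3.5,interpolation=cv2.INTER_CUBIC))
E
```

```text
over t30.33 tip [ 0.6403 -0.0829  0.1647] F [-0.7 -0.8 -0. ] gap 0.0259 ff 30.0
in flaps t30.83 tip [ 0.6404 -0.0824  0.1119] F [ 0.1 -0.3 -0.9] gap 0.0264 ff 30.0
low t31.24 tip [ 0.6405 -0.0815  0.0908] F [-0.1 -0.2 -0.7] gap 0.0265 ff 30.0
released t32.61 tip [ 0.6417 -0.0818  0.1267] F [ 0.9 -0.   0.2] gap 0.0878 ff 0.0
```

View pics/s4.png

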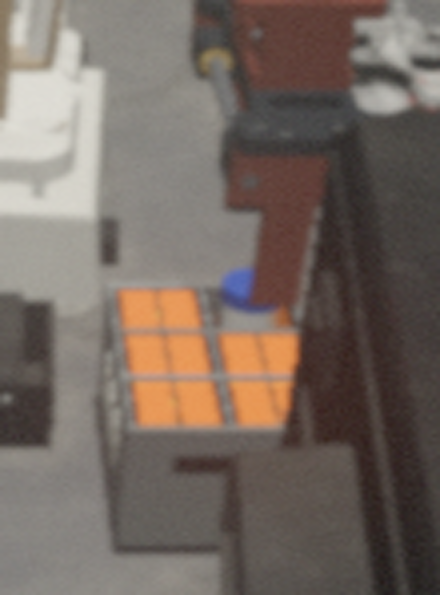

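Blue stands half-inserted in cell 4, cap at crop (248,288) and nearly upright. I push it down with closed fingers.

```bash
cat >> h.py <<'E'
def push(n):
    p=cell(n);close();f0=state()["ft_force"][2]
    for z in (.105,.098,.090,.082,.074,.068,.066,.064,.0625,.061,.0595):
        move_l(at(p,z),.1);s=state();f=s["ft_force"][2]-f0
        print("%.4f %.1f"%(s["ee_pos"][2]-TIP,f),end="; ")
        if abs(f)>(12 if z<.0665 else 25): break
    st("pushed");move_l(at(p,.13),.25);st("out")
E
python3 - <<'E'
from h import *
push(4)
im=get_image("side");cv2.imwrite("pics/s5.png",cv2.resize(im["frame"][90:330,190:400],None,fx=3,fy=2.5,interpolation=cv2.INTER_CUBIC))
E
```

```text
0.1035 0.0; 0.0976 0.8; 0.0891 0.0; 0.0810 0.1; 0.0730 1.2; 0.0674 -0.6; 0.0659 -0.1; 0.0648 4.6; 0.0648 9.6; 0.0647 14.1; pushed t36.65 tip [ 0.6417 -0.0818  0.0647] F [-4.2  0.8 13.6] gap 0.0004 ff 8.0
out t37.08 tip [ 0.6414 -0.0817  0.1312] F [-0.   0.4 -0.6] gap 0.0005 ff 0.0
```

View pics/s5.png

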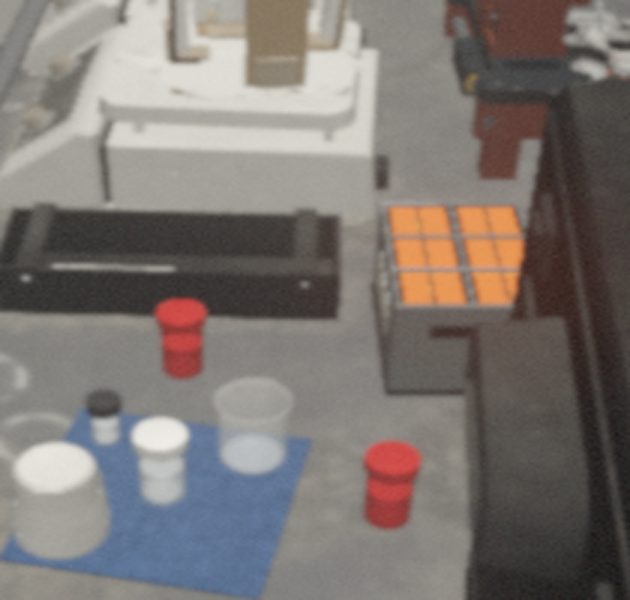

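Blue reached a stop at z=.0647, which is the standing height. The flaps over it are shut (crop (490,220)) and the bystanders are untouched. Now the white vial goes into cell 1.

```bash
python3 - <<'E'
from h import *
p=np.array([.4462,-.3133])
move_l(at(cell(4),.16),.3)
pick(p,-30)
s=state()
if .024<s["finger_gap"]<.030:
    insert(1);
    im=get_image("side");cv2.imwrite("pics/s6.png",cv2.resize(im["frame"][90:330,190:400],None,fx=3,fy=2.5,interpolation=cv2.INTER_CUBIC))
E
```

```text
above t40.23 tip [ 0.4462 -0.3133  0.11  ] F [ 0.8  0.6 -0.5] gap 0.0881 ff 0.0
gripped t41.77 tip [ 0.4462 -0.3133  0.0489] F [-0.2  0.2  0.1] gap 0.0262 ff 30.0
lifted t42.33 tip [ 0.4464 -0.3135  0.1758] F [-0.4  0.4 -1.5] gap 0.0263 ff 30.0
over t43.83 tip [ 0.5943 -0.0854  0.1641] F [-0.1 -0.1 -0.1] gap 0.0260 ff 30.0
in flaps t44.33 tip [ 0.5946 -0.0853  0.1119] F [-0.4  0.  -1.1] gap 0.0263 ff 30.0
low t44.74 tip [ 0.5946 -0.0849  0.0908] F [ 0.3 -0.6 -0.7] gap 0.0266 ff 30.0
released t46.11 tip [ 0.5958 -0.0852  0.1266] F [ 0.6 -1.   0.2] gap 0.0879 ff 0.0
```

View pics/s6.png

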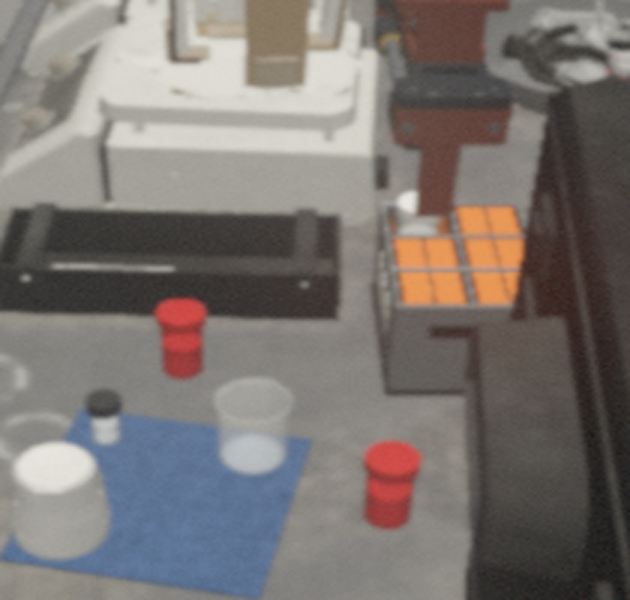

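White is half-inserted in cell 1, at crop (412,210), and the bystanders are untouched. I push it down.

```bash
python3 - <<'E'
from h import *
push(1)
move_l(at(cell(1),.2),.3)
im=get_image("side");cv2.imwrite("pics/s7.png",cv2.resize(im["frame"][90:330,190:400],None,fx=3,fy=2.5,interpolation=cv2.INTER_CUBIC))
E
```

```text
0.1039 0.2; 0.0977 -0.6; 0.0892 -0.6; 0.0811 -0.7; 0.0731 -0.7; 0.0674 -1.7; 0.0658 -1.6; 0.0648 3.9; 0.0647 9.4; 0.0647 14.6; pushed t50.10 tip [ 0.596  -0.0854  0.0647] F [-4.5  0.4 15.1] gap 0.0004 ff 8.5
out t50.52 tip [ 0.5956 -0.0851  0.1312] F [-0.5  0.8 -0. ] gap 0.0004 ff 0.0
```

View pics/s7.png

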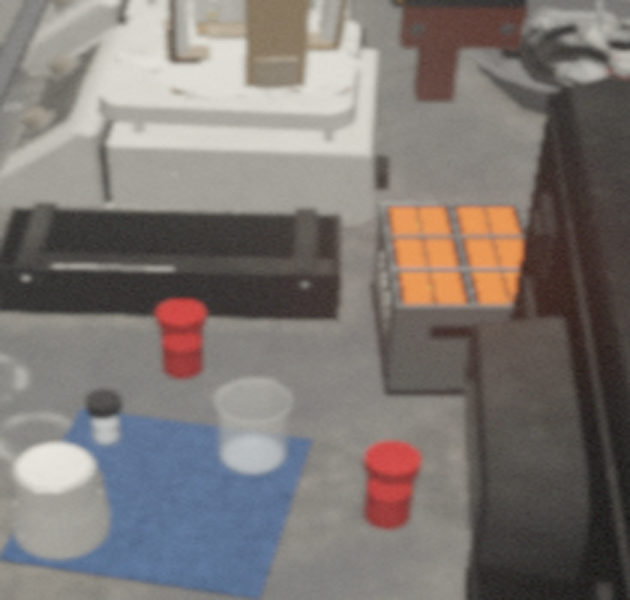

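All the flaps are shut (crop (455,255)), both vials stopped at standing height, and the bystanders stand where they were. I hand the job in.

```bash
python3 - <<'E'
from h import *
print(job_done())
E
```

```text
the job is handed in; nothing more can be done
None
```

The job is handed in: the blue vial is in cell 4 and the white one in cell 1, both felt empty before I touched the vials; each was pushed down to standing height with the flaps shut over it, and the jar, beaker and small vial were left where they stood (about 51 s of the 72 s used).

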